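# Jog the slipway winch from the hut table

### The arm

A 6-joint arm with a two-finger parallel gripper is mounted at the origin on the work surface. World frame = base frame: x ahead of the robot, y to its left, z up, the work surface at z = 0. Lengths are in m, angles in degrees, forces in N, time in s.
With the tool pointing down it reaches from about 0.25 to 0.725 m from the base axis. Payload 4 kg.
Tool frame: the origin (TCP) lies between the finger pads; the fingertips stand env.tcp_to_tips ahead of it and the grasp point (between the pads) lies 3 mm ahead of it (env.tcp_to_tips is the distance from the TCP to the fingertips, in m); z points along the fingers, y is the line along which they close (so a half turn about z gives the same grasp; the last joint's range is limited). The gripper opens to 85 mm and grips with 20 to 120 N. Pads are 22 mm wide; open, the fingers measure 114 mm over their backs; the gripper's body (76 mm by 85 mm) begins 54 mm behind the grasp point. The pads swing forward as they close: fully open they stand 13 mm farther back than shut.
Start: joints at [0, 13.785, 0.286, 76.501, 0, 90], TCP at [0.5, -0, 0.253] pointing down, gripper open.
Joint ranges: [-155.79, 155.79], [-60.16, 107.12], [-62.33, 73.08], [-114, 123.19], [-81.49, 82.49], [-180, 180]. Speed limits (degrees/s): [159.86, 159.86, 180, 180, 180, 180].

### API

Orientations are given as [roll, pitch, yaw] about the fixed x, y, z axes, in that order (R = Rz(yaw) Ry(pitch) Rx(roll)).
In Python, from workcell import env gives the robot as it stands.
- The arm moves only by the shell command python3 -m creep 'ROWS' [OPENING] [FORCE]. ROWS is JSON, a list of rows, each a list of 4 numbers: the shift along the tool's x, y, z in m, then the turn about the tool's z in rad. A call has 1 to 5 rows; each row shifts and turns the commanded pose from where the row before left it, along the tool's axes as they then stand; what a row does not reach is not made up. A row lasts 1/12 s, in which the tool goes at most 41.7 mm and 7.16 degrees, less where a joint would pass 70% of its speed; a pose out of reach is approached as far as the arm can. A call is refused whole if a number of a shift passes 0.0417 or a number of a turn 0.125, either way. A call with a gripper value outside its range is refused whole. OPENING is the finger opening in m, from 0 to 0.0854, set as the call begins (- or left out, the last holds). The fingers move at their own pace and stop on an object; FORCE is the grip in N (left out, the last holds). Time passes only in rows, so rows that do not move let the fingers close. It gives the time, the measured TCP pose, the force, the opening and the grip force at its end, in the units of the state.
- env.get_state(): the state, without advancing time (a new reading comes with each control period).
- env.grab_frame(name): name is "scene" or "side" or "wrist"; returns the picture (480x640x3 uint8, red, green, blue); there is no depth.
- env.camera_params(name): a dict with "K" (3x3 intrinsics, pixels), "origin" and "orientation" of the camera in the world. Camera axes: x right, y down, z forward; pixel columns grow to the right and rows downward; lengths in m; the calibration is good to about 2 mm. A picture is of the moment at which its call begins: read the wrist's pose just before it. camera_params takes no time and is no camera call; for the wrist camera it gives the pose at the moment of the call.
- env.hand_in(): hands the job in; it is judged then, once.
Trained networks look in the newest picture that a camera, given by its name, has taken for a name from the list of things; names that differ only in an ending like _2 or _b are one class to them, and where a whole thing is asked for, a point or a joint stands for the part that bears it (a point fixed in the world has none). Each returns a list of dicts, best first, with "conf" (0 to 1); they miss things now and then, are a little off and sometimes report something else, mostly with a low value. They report only what shows in the picture. A call takes as long as a camera call. They do not tell look-alikes from the thing itself.
- env.spot_in(name, camera): "extent" ([left, top, right, bottom] in pixels, round what is visible of it).
- env.landmark_of(name, camera): "at" ([row, column] in pixels: a listed point, or the origin of a listed thing).
The state is a dict: "clock": time; "joints": joint angles; "joint_velocities": joint speeds; "effort": joint torques, N m; "tcp_pos": TCP position; "tcp_rot": TCP orientation; "contact_force": force on the tool from outside, world axes, zero at the start; "wrist_torque": the same for the moment, N m; "finger_gap": finger opening in m; "gripper_force": force on a finger pad.
Only numpy, scipy, OpenCV 4.12 (cv2) and the standard library are available. Lean on these libraries where they do the work, as an engineer would, in place of code of your own. Each camera call takes 0.05 s, during which the arm holds its last target. There are 200 camera calls.

### The job

Run the boat winch for a moment: take the stick with the round ball knob and tilt it well over, past half its travel, towards the end of its box that carries the little white dome lamp, and keep it there for a good two seconds. Then let go so that it springs back upright by itself. Do not tilt it towards the other end, and leave the other box's stick, the one with the straight grip, alone.

Things in the scene. Friction and masses are not known exactly. Their poses are not given: they have to be found in the camera images.
- winch_box: Grey box fixed to the table, at any yaw, 130 (x) x 90 (y) x 55 mm high. Origin: centre of its underside, on the table; z up; +x points to the end with the white dome lamp (30 mm across, 15 high, on the box top 46 mm from the middle). The ball-topped stick stands mid-top. A like box with another stick stands at least 240 mm away; all else within 220 mm is under 110 mm high.
- winch_knob (a point): Centre of the black ball knob, 36 mm across, atop the winch stick: 90 mm above the pivot, which lies at the middle of the box top, so 145 mm above the table when upright. The rod below it is 10 mm thick, with a rubber gaiter at its foot. Axes turn with the stick: z along the stick, y along the pivot axis (the box's y).
- winch_stick (a joint): Tilt of the ball-topped stick in rad about the box's y through the pivot, its only motion: 0 upright, positive towards the dome lamp (box +x), stops at -0.6 and 0.6. A spring of about 1 N m per rad centres it (about 5 N at the knob for 0.45 rad); let go, it is upright again within half a second.
- hatch_stick (a joint): Tilt in rad of the other stick, to be left alone: a straight black round grip 24 mm thick without a ball, its top 158 mm above the table, on the other box. 0 upright, positive towards that box's own lamp, stops at -0.6 and 0.6, sprung in the same way.
Things that resemble listed ones, but are neither listed nor needed, are in the scene too. What is shaped like the part that bears hatch_stick but purple is not meant. What is shaped like the winch_box but pink is not meant.

How it is judged:
By the outcome, as a careful person would: the job done as asked, in the order asked, and still so for the second after the job is handed in, with the robot touching nothing.
It also fails if it takes over 29 s, if anything falls off the work surface, if the arm or the gripper's body presses on something with over 40 N, if the wrist force passes 120 N, or if a joint passes its speed limit or range.

## Working session

There is one attempt and no reset: what is moved stays moved. The work goes in short steps, Python scripts to look and compute and a shell command to move; the robot and the scene stay as the last step left them, time stands still between calls to the robot, and variables do not carry over. Pictures are saved under pics/ and viewed, at most 10 in all, crops included, and the job is handed in when it is done.

```bash
mkdir -p pics; python3 - <<'E'
from workcell import env
import cv2,numpy as np
ims=[]
for c in("scene","side"):
    im=env.grab_frame(c)[:,:,::-1].copy(); cv2.imwrite(f"pics/{c}0.png",im)
    for n in("winch_box","winch_knob","hatch_stick"):
        print(c,n,[(round(d["conf"],2),np.round(d["at"])) for d in env.landmark_of(n,c)],[(round(d["conf"],2),np.round(d["extent"])) for d in env.spot_in(n,c)])
    p=env.camera_params(c);print(p)
s=env.get_state();print(s["clock"],s["tcp_pos"],s["tcp_rot"],env.tcp_to_tips)
E
```

```text
scene winch_box [(0.76, array([215., 292.])), (0.57, array([180., 187.]))] [(0.66, array([159., 123., 212., 212.])), (0.64, array([263., 159., 320., 250.]))]
scene winch_knob [(0.65, array([170., 286.])), (0.64, array([132., 174.]))] [(0.77, array([280., 158., 302., 208.])), (0.61, array([167., 125., 197., 170.]))]Traceback (most recent call last):
  File "<stdin>", line 7, in <module>
ValueError: it knows: winch_box, winch_knob
```

View pics/scene0.png

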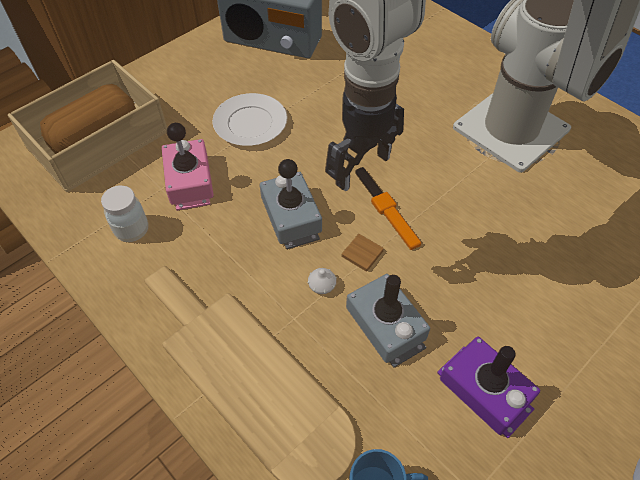

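The scene picture shows two ball-topped sticks: a grey box with its knob near (287,169) (col,row), and a pink look-alike with its knob near (177,131). The grey one is meant. The straight-grip sticks are on a grey box at (392,290) and a purple one at (503,360). The grey winch box's lamp seems to peek out behind its rod at (281,182), which I'll confirm in a crop.

```bash
python3 - <<'E'
from workcell import env
import cv2,numpy as np
from scipy.spatial.transform import Rotation as R
im=cv2.imread("pics/scene0.png")
a=cv2.resize(im[140:260,240:340],(500,600),interpolation=cv2.INTER_CUBIC);cv2.imwrite("pics/crop0.png",a)
side=env.grab_frame("side")[:,:,::-1].copy();cv2.imwrite("pics/side0.png",side)
for n in("winch_box","winch_knob"):
    print(n,[(round(d["conf"],2),np.round(d["at"])) for d in env.landmark_of(n,"side")],[(round(d["conf"],2),np.round(d["extent"])) for d in env.spot_in(n,"side")])
for c in("scene","side"):
    p=env.camera_params(c);print(c,p)
s=env.get_state();print(s["clock"],s["tcp_pos"],s["tcp_rot"],env.tcp_to_tips)
E
```

```text
winch_box [(0.81, array([159., 320.])), (0.75, array([222., 344.]))] [(0.66, array([292., 102., 342., 174.])), (0.58, array([312., 163., 375., 244.]))]
winch_knob [(0.71, array([173., 348.])), (0.5, array([111., 326.]))] [(0.74, array([317., 103., 325., 144.])), (0.59, array([335., 164., 356., 210.]))]
scene {'K': array([[595.73412048,   0.        , 317.66361396],
       [  0.        , 595.73412048, 234.52339102],
       [  0.        ,   0.        ,   1.        ]]), 'origin': array([0.98441805, 0.41567319, 0.97068982]), 'orientation': array([-144.75519761,    0.40740621,  136.81602535])}
side {'K': array([[436.08584753,   0.        , 322.30194945],
       [  0.        , 436.08584753, 237.90157119],
       [  0.        ,   0.        ,   1.        ]]), 'origin': array([0.42364802, 0.52597944, 0.68294512]), 'orientation': array([-1.36646946e+02, -4.91177457e-02, -1.67473201e+02])}
0.5 [4.99971718e-01 1.12579553e-05 2.53270740e-01] [-1.79994648e+02 -5.44649570e-06  9.00010137e+01] 0.022
```

View pics/crop0.png

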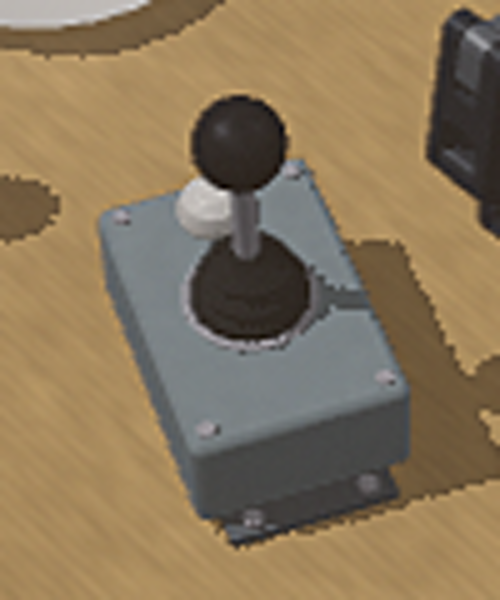

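View pics/side0.png

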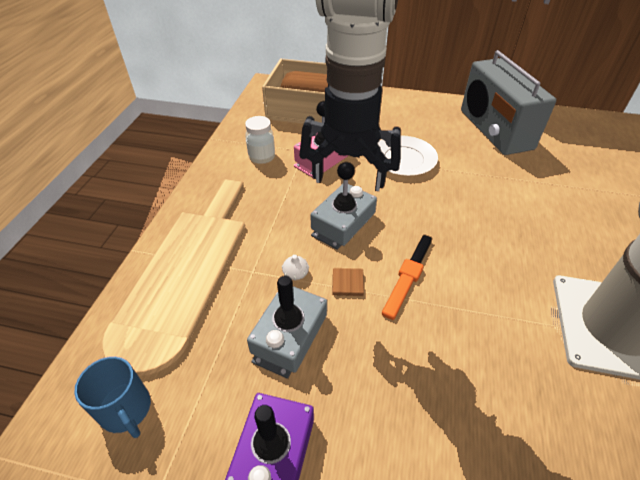

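The crop confirms it: the grey box's ball knob is at scene (287.6,168.6), with the white dome lamp behind it near (283,182). Its top screws are near (264.4,183.2), (298.4,174), (317,215.4) and (281.4,225.8). In the side picture the knob is at (345.5,171) and the lamp at (356,192), towards the far right end.

```bash
cat > h.py <<'E'
from workcell import env
import numpy as np
from scipy.spatial.transform import Rotation as R
def ray(c,u,v):
    p=env.camera_params(c);d=np.linalg.inv(p["K"])@[u,v,1]
    return p["origin"],R.from_euler("xyz",p["orientation"],degrees=True).as_matrix()@d
def atz(c,u,v,z):
    o,d=ray(c,u,v);return o+d*(z-o[2])/d[2]
def tri(a,b):
    A=[];B=[]
    for o,d in(a,b):
        d=d/np.linalg.norm(d);P=np.eye(3)-np.outer(d,d);A.append(P);B.append(P@o)
    return np.linalg.lstsq(np.vstack(A),np.hstack(B),rcond=None)[0]
E
python3 - <<'E'
from h import *
np.set_printoptions(precision=4,suppress=True)
print("knob tri",tri(ray("scene",287.6,168.6),ray("side",345.5,171)))
print("knob z.145",atz("scene",287.6,168.6,.145),atz("side",345.5,171,.145))
s=[atz("scene",*p,.056) for p in((264.4,183.2),(298.4,174),(317,215.4),(281.4,225.8))]
print(np.array(s),"mid",np.mean(s,0))
d=(s[0]+s[1]-s[2]-s[3])/2;print("x axis",d,np.degrees(np.arctan2(d[1],d[0])))
l=tri(ray("scene",283,181.6),ray("side",356,192));print("lamp",l,atz("side",356,192,.063))
E
```

```text
knob tri [ 0.528  -0.1601  0.1442]
knob z.145 [ 0.5279 -0.1603  0.145 ] [ 0.528  -0.1581  0.145 ]
[[ 0.5381 -0.2253  0.056 ]
 [ 0.4724 -0.1964  0.056 ]
 [ 0.5169 -0.0938  0.056 ]
 [ 0.583  -0.1223  0.056 ]] mid [ 0.5276 -0.1594  0.056 ]
x axis [-0.0447 -0.1028  0.    ] -113.4926436657624
lamp [ 0.5091 -0.2017  0.0575] [ 0.5084 -0.1952  0.063 ]
```

```bash
python3 -m creep '[[-0.032,0.0056,0,0],[-0.032,0.0056,0,0],[-0.032,0.0056,0,0],[-0.032,0.0056,0,0],[-0.032,0.0056,0,0]]' 0.085 30
python3 -m creep '[[0,0,0,0.1025],[0,0,0,0.1025],[0,0,0,0.1025],[0,0,0,0.1025],[0,0,0,0]]'
python3 - <<'E'
from h import *
import cv2
np.set_printoptions(precision=4,suppress=True)
k=np.array([.528,-.160,.147])
s=env.get_state();print(s["clock"],s["tcp_pos"],s["tcp_rot"],s["contact_force"])
print("tool-axis delta",R.from_euler("xyz",s["tcp_rot"],degrees=True).inv().apply(k-s["tcp_pos"]))
p=env.camera_params("wrist");q=R.from_euler("xyz",p["orientation"],degrees=True).inv().apply(k-[0,0,.002]-p["origin"]);print("expect knob px",(p["K"]@q/q[2])[:2])
cv2.imwrite("pics/wrist1.png",env.grab_frame("wrist")[:,:,::-1])
print([(d["conf"],d["at"]) for d in env.landmark_of("winch_knob","wrist")])
E
```

```text
clock: 0.92
tcp_pos: [0.5281, -0.1614, 0.2534]
tcp_rot: [180.0, 0.0, 90.0]
contact_force: [0.3, -0.6, -0.6]
finger_gap: 0.0849
gripper_force: 0.0
clock: 1.33
tcp_pos: [0.528, -0.1602, 0.2532]
tcp_rot: [-180.0, 0.0, 66.4]
contact_force: [1.2, -0.2, -0.2]
finger_gap: 0.0851
gripper_force: 0.0
1.3333 [ 0.528  -0.1602  0.2532] [-179.9918    0.0011   66.3947] [ 1.1549 -0.1734 -0.179 ]
tool-axis delta [ 0.0002 -0.0001  0.1062]
expect knob px [313.9219 250.5865]
[(0.95, [246.6, 314.4]), (0.79, [435.3, 518.5])]
```

View pics/wrist1.png

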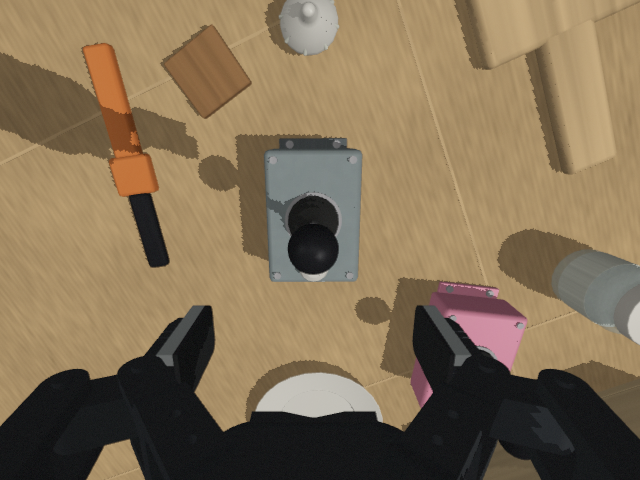

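The wrist picture shows the grey box squared up below, with the knob at (314,248) as predicted. The lamp is under its lower edge at (314,275), so tool -x is towards the lamp. Next I descend and grip.

```bash
python3 -m creep '[[0,0,0.027,0],[0,0,0.027,0],[0,0,0.026,0],[0,0,0.026,0],[0,0,0,0]]'
python3 -m creep '[[0,0,0,0],[0,0,0,0],[0,0,0,0],[0,0,0,0],[0,0,0,0]]' 0.02 25
python3 -m creep '[[0,0,0,0],[0,0,0,0],[0,0,0,0]]'
```

```text
clock: 1.85
tcp_pos: [0.5244, -0.1587, 0.142]
tcp_rot: [-179.4, 0.1, 66.6]
contact_force: [-2.3, 0.4, -0.1]
finger_gap: 0.0855
gripper_force: 0.0
clock: 2.27
tcp_pos: [0.5278, -0.1597, 0.1495]
tcp_rot: [180.0, -0.0, 66.5]
contact_force: [-4.8, 1.9, 6.6]
finger_gap: 0.0347
gripper_force: 24.6
clock: 2.52
tcp_pos: [0.5278, -0.1597, 0.1495]
tcp_rot: [179.9, -0.0, 66.5]
contact_force: [-4.2, 1.5, 6.8]
finger_gap: 0.0343
gripper_force: 24.6
```

```bash
python3 -m creep '[[-0.0086,0,0.0014,0],[-0.0086,0,0.0022,0],[-0.0084,0,0.0031,0],[-0.0082,0,0.0028,0],[-0.0078,0,0.0036,0]]' - 40
python3 -m creep '[[0,0,0,0],[0,0,0,0],[0,0,0,0]]'
python3 - <<'E'
from h import *
import cv2
a=env.grab_frame("side")[120:260,260:420,::-1];b=env.grab_frame("scene")[120:260,220:380,::-1]
cv2.imwrite("pics/tilt.png",cv2.resize(np.vstack([a,b])if 0 else np.hstack([a,b]),None,fx=2.5,fy=2.5,interpolation=cv2.INTER_CUBIC))
E
```

```text
clock: 2.93
tcp_pos: [0.5117, -0.1971, 0.1372]
tcp_rot: [179.9, -0.2, 66.6]
contact_force: [-3.1, 6.3, 8.3]
finger_gap: 0.034
gripper_force: 41.4
clock: 3.18
tcp_pos: [0.5115, -0.1974, 0.1368]
tcp_rot: [179.9, -0.1, 66.5]
contact_force: [-2.9, 3.5, 8.9]
finger_gap: 0.0337
gripper_force: 41.7
```

View pics/tilt.png

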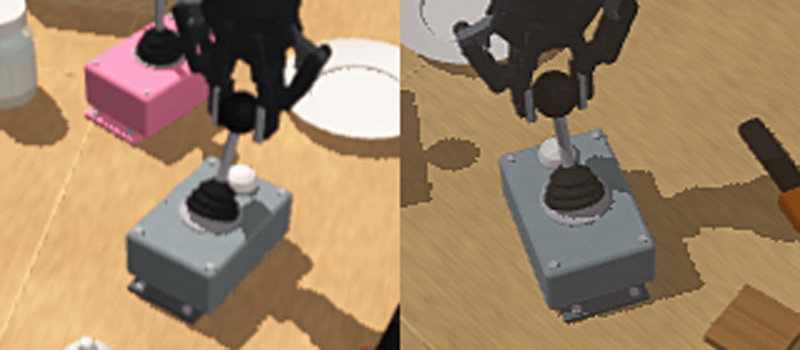

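Both pictures show the knob held between the pads (scene about (281,158)), with the rod leaning over the lamp. The TCP moved 41 mm, which is about 0.47 rad. I hold here for about 3 s.

```bash
Z='' 
python3 -m creep '[[0,0,0,0],[0,0,0,0],[0,0,0,0],[0,0,0,0],[0,0,0,0]]' | head -2
python3 -m creep '[[0,0,0,0],[0,0,0,0],[0,0,0,0],[0,0,0,0],[0,0,0,0]]' | head -2
python3 -m creep '[[0,0,0,0],[0,0,0,0],[0,0,0,0],[0,0,0,0],[0,0,0,0]]' | head -2
python3 -m creep '[[0,0,0,0],[0,0,0,0],[0,0,0,0],[0,0,0,0],[0,0,0,0]]' | head -2
python3 -m creep '[[0,0,0,0],[0,0,0,0],[0,0,0,0],[0,0,0,0],[0,0,0,0]]' | head -2
python3 -m creep '[[0,0,0,0],[0,0,0,0],[0,0,0,0],[0,0,0,0],[0,0,0,0]]' | head -2
python3 -m creep '[[0,0,0,0],[0,0,0,0],[0,0,0,0],[0,0,0,0],[0,0,0,0]]'
python3 - <<'E'
from h import *
import cv2
cv2.imwrite("pics/hold.png",cv2.resize(env.grab_frame("scene")[120:260,220:380,::-1],None,fx=2.5,fy=2.5))
E
```

```text
clock: 3.7
tcp_pos: [0.5116, -0.1973, 0.1369]
clock: 4.12
tcp_pos: [0.5116, -0.1973, 0.1369]
clock: 4.53
tcp_pos: [0.5116, -0.1973, 0.1369]
clock: 4.95
tcp_pos: [0.5116, -0.1973, 0.1369]
clock: 5.37
tcp_pos: [0.5116, -0.1973, 0.1369]
clock: 5.78
tcp_pos: [0.5116, -0.1973, 0.1369]
clock: 6.2
tcp_pos: [0.5116, -0.1973, 0.1369]
tcp_rot: [179.9, -0.1, 66.5]
contact_force: [-4.1, 4.1, 9.6]
finger_gap: 0.034
gripper_force: 41.7
```

View pics/hold.png

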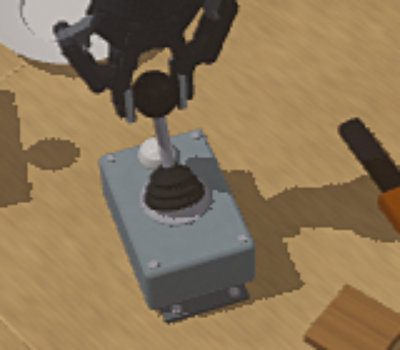

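The crop shows the knob still held and tilted over the lamp after 3 s, now at crop (155,94). I release it by opening the fingers, then rise once the stick is free.

```bash
python3 -m creep '[[0,0,0,0],[0,0,0,0],[0,0,0,0],[0,0,0,0],[0,0,0,0]]' 0.085
python3 -m creep '[[0,0,0,0],[0,0,0,0],[0,0,0,0],[0,0,0,0],[0,0,0,0]]'
python3 -m creep '[[0,0,-0.03,0],[0,0,-0.03,0],[0,0,-0.03,0],[0,0,-0.03,0],[0,0,0,0]]'
python3 -m creep '[[0,0,0,0],[0,0,0,0],[0,0,0,0],[0,0,0,0],[0,0,0,0]]'
python3 - <<'E'
from h import *
import cv2
a=env.grab_frame("scene");cv2.imwrite("pics/end.png",a[:,:,::-1])
print([(d["conf"],d["at"]) for d in env.landmark_of("winch_knob","scene")])
E
```

```text
clock: 6.67
tcp_pos: [0.5115, -0.1983, 0.1342]
tcp_rot: [180.0, 0.0, 66.5]
contact_force: [-0.4, 0.1, -0.4]
finger_gap: 0.085
gripper_force: 0.0
clock: 7.08
tcp_pos: [0.5114, -0.1982, 0.1341]
tcp_rot: [-180.0, 0.0, 66.5]
contact_force: [-0.4, -0.1, -0.2]
finger_gap: 0.0853
gripper_force: 0.0
clock: 7.5
tcp_pos: [0.5143, -0.1993, 0.2612]
tcp_rot: [179.3, -0.0, 66.5]
contact_force: [0.8, -0.3, 1.0]
finger_gap: 0.085
gripper_force: 0.0
clock: 7.92
tcp_pos: [0.5108, -0.1979, 0.2528]
tcp_rot: [-179.8, 0.0, 66.5]
contact_force: [-0.2, 0.2, 0.7]
finger_gap: 0.0851
gripper_force: 0.0
[(0.96, [167.0, 283.6]), (0.57, [134.4, 175.6])]
```

View pics/end.png

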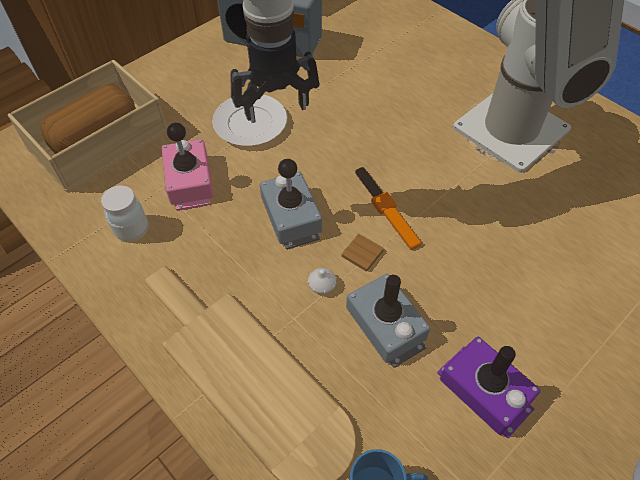

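The stick is upright again, with its knob at (287,168) as at the start. The gripper is clear and nothing else has moved.

```bash
python3 -c "from workcell import env;print(env.hand_in())"
```

```text
the job is handed in; nothing more can be done
None
```

Done and handed in: I tilted the ball-knob stick about 0.47 rad (estimated from the arm's travel) towards its lamp, held it about 3 s and released it; it sprang back upright, and the other stick was not touched.

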